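# Seat the sample stage of a contact-angle instrument on its kinematic seats

## Task

Put the loose sample stage back on the contact-angle instrument: lift it off the grey pad, feel its three ball feet into the cone, the groove and the flat until all three are fully home and the plate sits level, let go, then swing the hold-down arm over the plate's nose as far as its stop. The seats are ground and mark easily, so never press the stage on them with more than about 20 newtons, and do not drop it in; leave the glassware and other things on the bench where they are.

Things in the scene. Friction and masses are not known exactly. Their poses are not given: they have to be found in the camera images.
- stage: Loose sample stage, 0.27-0.43 kg: aluminium plate on three 12 mm steel balls. Origin under its middle at the balls' lowest points, z up, x to the nose. Plate z 12-20 mm: x -50..30 by y -50..50, then a nose y -30..30 out to x = 50. Ball centres (mm): (-36,-34,6) goes in the cone, (-36,34,6) in the groove, (36,0,6) on the flat. It starts on a grey pad, 150 x 140 x 5 mm.
- block_top (a point): Centre of the top face of the stage's sample block, 48 mm above the stage's origin, same axes. The block, 40 mm along x and 28 mm along y, rises 28 mm from the plate's top; grip it across the 28 mm.
- instrument: Contact-angle instrument, fixed. Origin on the bench under the middle of its base (120 mm along x, 440 along y). Camera at y beyond 112 mm, top at z 150; lamp at y beyond -134 mm, top at z 164; between them a two-axis slide with the seats and hold-down arm. The slide was left off-middle: up to 6.5 mm in x and up to 6.5 mm in y, unmeasured, never turned; it does not give when pushed.
- home (a point): Where the stage's origin belongs (81.5 mm above the bench, axes as the stage's) if the slide stood in its middle. True home is shifted by the unknown slide offset in x and y only; height and heading are right. 1 mm off the true middle, the balls ride about 1 mm high on the 45 degree slopes.
- cone_mid (a point): Centre of the cone's mouth with the slide in its middle (true place shifted by the slide offset, as for all the seats). Steel 90 degree cone, mouth 22 mm across, rim 90 mm above the bench, 8.5 mm above the lowest point of a seated ball. The seats are dry (friction 0.5 to 0.7): a stage let go or pushed down off-middle sticks, high and tilted; move it sideways while held.
- groove_mid (a point): Centre of the V groove's mouth with the slide in its middle. Steel 90 degree groove along the instrument's y, 34 mm long, mouth 22 mm wide, rim 90 mm above the bench.
- flat_mid (a point): Centre of the flat seat with the slide in its middle: a plain steel disc of 22 mm diameter, top 81.5 mm above the bench.
- pivot_mid (a point): Hold-down arm's upright pivot (13 mm post), at the arm's underside, 104 mm above the bench, with the slide in its middle; its true place is shifted with the seats, 70 mm along x from the stage's origin once the stage is home. Axes as the instrument's.
- holddown (a joint): Hold-down arm, rad: 0 open, 1.7 at its stop over the nose; starts at 0-0.2, stays put, turns by about 0.04 N m. It points from the pivot along (-cos(1.7-j), sin(1.7-j)) in instrument x, y. Arm 40 mm long, 11 wide, 104-109 mm above the bench, 2.5 mm over the plate of a seated stage. Upright knob, fixed to the arm 30 mm from the pivot: 12 mm diameter, 109-128 mm above the bench.
- beaker: Bystander: a glass beaker, 68 mm diameter, 90 mm high; origin at the centre of its underside.
- amber_bottle: Bystander: a brown glass reagent bottle, 60 mm diameter, 120 mm high; origin at the centre of its underside.
- petri_dish: Bystander: a clear petri dish, 94 mm diameter, 18 mm high; origin at the centre of its underside.
- driver: Bystander: a screwdriver, 160 mm long, lying along its x.
- slide_box: Bystander: a grey box of microscope slides, 85 x 100 x 32 mm; origin at the centre of its underside.
- wash_bottle: Bystander: a white plastic bottle, 60 mm diameter, 190 mm high; origin at the centre of its underside.
- gauge_weight: Bystander: a brass balance weight, 32 mm diameter, 30 mm high; origin at the centre of its underside.
Things that resemble listed ones, but are neither listed nor needed, are in the scene too. What is shaped like the stage but orange or purple is not meant.

How it is judged (in metres and radians):
On the way:
1. the stage is let go, fully home in cone, groove and flat, level, with the hold-down arm still open (z of stage in the frame of instrument between 0.0795 and 0.0825 m and angle between stage's own z axis and vertical below 0.014 rad and horizontal distance between stage and instrument below 0.012 m and angle between the x axis of stage and the x axis of instrument, either way round below 0.05 rad and contact force between the fingers and stage below 0.1 N and value of joint holddown below 0.6 rad), for 0.2 s.
At the end, for the whole second after the job is handed in: The stage rests released and still in its seats: origin 79.5 to 82.5 mm above the bench (home is 81.5), within 12 mm of the instrument's middle and 0.05 rad of its heading, tilt under 0.014 rad; the hold-down arm is turned over the nose, past 1.5 rad (z of stage in the frame of instrument between 0.0795 and 0.0825 m and angle between stage's own z axis and vertical below 0.014 rad and horizontal distance between stage and instrument below 0.012 m and angle between the x axis of stage and the x axis of instrument, either way round below 0.05 rad and contact force between the fingers and stage below 0.1 N and value of joint holddown above 1.5 rad and linear speed of stage below 0.01 m/s); the robot touches nothing.
It fails at once if the stage is forced on its seats: contact forces add up to over 45 N (the sloping walls double the push, so about 20 N of push) (contact force between stage and instrument above 45 N).
It fails at once if the stage is dropped in: let go and faster than 0.3 m/s over the seats (a fall of 5 mm) (linear speed of stage above 0.3 m/s and contact force between the fingers and stage below 0.1 N and horizontal distance between stage and instrument below 0.03 m).
It fails at once if a bystander on the bench is shifted or knocked by more than 20 mm (distance of any of beaker, amber_bottle, petri_dish, driver, slide_box, wash_bottle, gauge_weight from where it was at the start of the episode above 0.02 m).
It also fails if it takes over 69 s, if anything falls off the work surface, if the arm or the gripper's body presses on something with over 40 N, if the wrist force passes 120 N, or if a joint passes its speed limit or range.

## Robot

A 6-joint arm with a two-finger parallel gripper is mounted at the origin on the work surface. World frame = base frame: x ahead of the robot, y to its left, z up, the work surface at z = 0. Lengths are in m, angles in degrees, forces in N, time in s.
With the tool pointing down it reaches from about 0.35 to 0.875 m from the base axis. Payload 4.2 kg.
Tool frame: the origin (TCP) lies midway between the tips of the shut fingers; the grasp point (between the pads) lies 19 mm behind it (r.pinch_z is the distance from the TCP to the grasp point, in m); z points along the fingers, y is the line along which they close (so a half turn about z gives the same grasp; the last joint's range is limited). The gripper opens to 87 mm and grips with 3 to 60 N. Pads are 19 mm wide; open, the fingers measure 117 mm over their backs; the gripper's body (75 mm by 190 mm) begins 51 mm behind the grasp point.
Start: joints at [78.186, 22.042, 0.453, 0, -68.411, -14.817], TCP at [0.28, 0.559, 0.223] pointing down, gripper open.
Joint ranges: [-179.83, 179.83], [-69.29, 118.12], [-61.27, 80.66], [-181.25, 117.63], [-171.15, -9.14], [-177.46, 177.46]. Speed limits (degrees/s): [159.86, 159.86, 180, 180, 180, 180].

## Interface

Orientations are given as a 3x3 rotation matrix whose columns are the frame's x, y, z axes.
In Python, from station import r, imaging, models gives the robot as it stands. The module is installed in compiled form; this text tells all that it offers.
- The arm moves only by the tool apply_moves, never from a script. Its argument "moves" is a list of rows, each a list of 2 entries, a list of its own where there are three numbers: the shift along the tool's x, y, z in m, then the turn about the tool's z in degrees. A call has 1 to 5 rows; each row shifts and turns the commanded pose from where the row before left it, along the tool's axes as they then stand; what a row does not reach is not made up. A row lasts 1/12 s, in which the tool goes at most 41.7 mm and 7.16 degrees, less where a joint would pass 70% of its speed; a pose out of reach is approached as far as the arm can. A call is refused whole if a number of a shift passes 0.0417 or a number of a turn 7.16, either way. A call with a gripper value outside its range is refused whole. "hand" is the finger opening in m, from 0 to 0.087, set as the call begins (left out, the last holds). The fingers move at their own pace and stop on an object; the grip force is fixed at half the most. Time passes only in rows, so rows that do not move let the fingers close. It gives the time, the measured TCP pose, the force, the opening and the grip force at its end, in the units of the state.
- r.sense(): the state, without advancing time (a new reading comes with each control period).
- imaging.capture(name): name is "scene" or "top"; returns a dict with "frame" (480x640x3 uint8, blue, green, red), "intrinsics" (3x3 intrinsics, pixels), "eye" and "orientation" of the camera in the world. Camera axes: x right, y down, z forward; pixel columns grow to the right and rows downward; lengths in m; the calibration is good to about 2 mm. A picture is of the moment at which its call begins. There is no depth.
- r.finish_job(): hands the job in; it is judged then, once.
Trained networks look in a picture, given as the dict that the camera call returned (one of the last four; its "shot" number tells which), for a name from the list of things; names that differ only in an ending like _2 or _b are one class to them, and where a whole thing is asked for, a point or a joint stands for the part that bears it (a point fixed in the world has none). Each returns a list of dicts, best first, with "confidence" (0 to 1); they miss things now and then, are a little off and sometimes report something else, mostly with a low value. They report only what shows in the picture. A call takes as long as a camera call. They do not tell look-alikes from the thing itself.
- models.cut_out(picture, target): "region" (480x640 bool, what is visible of it) and "extent" ([left, top, width, height] as shares, 0 to 1, of the picture: columns of its width, rows of its height, round what is visible of it).
- models.place_of(picture, target): "at" ([column, row] as shares, 0 to 1, of the picture: columns of its width, rows of its height: a listed point, or the origin of a listed thing).
The state is a dict: "time_s": time; "joints": joint angles; "joint_velocities": joint speeds; "effort": joint torques, N m; "tcp_pos": TCP position; "ee_rot": TCP orientation; "wrist_force": force on the tool from outside, world axes, zero at the start; "moment": the same for the moment, N m; "gripper_width": opening from 0.0 (shut) to 1.0 (fully open); "gripper_force": force on a finger pad.
Only numpy, scipy, OpenCV 4.12 (cv2) and the standard library are available. Lean on these libraries where they do the work, as an engineer would, in place of code of your own. Each camera call takes 0.05 s, during which the arm holds its last target. There are 200 camera calls.

## Working session

There is one attempt and no reset: what is moved stays moved. The work goes in short steps, Python scripts to look and compute and a tool call to move; the robot and the scene stay as the last step left them, time stands still between calls to the robot, and variables do not carry over. Pictures are saved under pics/ and viewed, at most 10 in all, crops included, and the job is handed in when it is done.

Besides the shell and the picture viewer there is one more tool, called as name([rows], argument=value, ...), one row to a line, values as JSON. apply_moves: Moves the arm, as the interface text tells. Its arguments: {"type":"object","properties":{"moves":{"type":"array"},"hand":{"type":"number"}},"required":["moves"]}

```bash
mkdir -p pics; cat > h.py <<'E'
from station import r, imaging, models
import numpy as np, cv2
def ray(p,uv):
    K=np.array(p["intrinsics"]);R=np.array(p["orientation"]);d=R@np.linalg.inv(K)@np.array([uv[0],uv[1],1.]);return np.array(p["eye"]),d/np.linalg.norm(d)
def at_z(p,uv,z):
    o,d=ray(p,uv);return o+d*(z-o[2])/d[2]
def tri(p1,u1,p2,u2):
    o1,d1=ray(p1,u1);o2,d2=ray(p2,u2)
    s=np.linalg.lstsq(np.array([d1,-d2]).T,o2-o1,rcond=None)[0]
    a=o1+s[0]*d1;b=o2+s[1]*d2;return (a+b)/2,np.linalg.norm(a-b)
def proj(p,X):
    c=np.array(p["orientation"]).T@(np.array(X)-np.array(p["eye"]));c=np.array(p["intrinsics"])@c;return c[:2]/c[2]
def pl(p,n):
    return [(np.round(np.array(q["at"])*[640,480],1),round(q["confidence"],2)) for q in models.place_of(p,n)]
E
python3 - <<'E'
from h import *
np.set_printoptions(suppress=True,precision=4)
P={n:imaging.capture(n) for n in("scene","top")}
cv2.imwrite("pics/a.png",P["scene"]["frame"]);cv2.imwrite("pics/b.png",P["top"]["frame"])
for n,p in P.items():
    print(n,p["eye"],np.array(p["orientation"]).tolist(),p["intrinsics"][0][0])
    for t in["stage","block_top","instrument","home","cone_mid","groove_mid","flat_mid","pivot_mid","holddown"]:
        print(t,pl(p,t))
print(r.sense())
E
```

```text
scene [1.4284 0.4095 0.741 ] [[-0.3915923259253715, 0.5033107719376435, -0.7702815830122716], [0.9201375740384409, 0.2155768198296112, -0.32691509539145525], [0.0015149650195623806, -0.8367824697038561, -0.5475333809707906]] 551.9348038544549
stage [(array([500.2, 255.2]), 0.88), (array([434.6, 291.6]), 0.82), (array([428.3, 239.7]), 0.8), (array([271.9, 208.6]), 0.56)]
block_top [(array([431.4, 224.9]), 0.97), (array([437.2, 269.7]), 0.88), (array([270.4, 192. ]), 0.7), (array([128.3, 281.9]), 0.25)]
instrument [(array([241.3, 256.3]), 0.98)]
home [(array([237.8, 223.2]), 0.7), (array([243.2, 258.3]), 0.38)]
cone_mid [(array([235.4, 211.5]), 0.82)]
groove_mid [(array([259.7, 219.9]), 0.59)]
flat_mid [(array([226.2, 232.5]), 0.98)]
pivot_mid [(array([433.7, 292.7]), 0.73), (array([217. , 231.4]), 0.64)]Traceback (most recent call last):
  File "<stdin>", line 8, in <module>
  File "h.py", line 14, in pl
    return [(np.round(np.array(q["at"])*[640,480],1),round(q["confidence"],2)) for q in models.place_of(p,n)]
                                                                                        ~~~~~~~~~~~~~~~^^^^^
ValueError: it knows: amber_bottle, beaker, block_top, cone_mid, driver, flat_mid, gauge_weight, groove_mid, home, instrument, petri_dish, pivot_mid, slide_box, stage, wash_bottle
```

```bash
python3 - <<'E'
from h import *
np.set_printoptions(suppress=True,precision=4)
p=imaging.capture("top");print(p["eye"],np.array(p["orientation"]).tolist(),p["intrinsics"][0][0])
for t in["stage","block_top","instrument","home","cone_mid","groove_mid","flat_mid","pivot_mid"]:
        print(t,pl(p,t))
print(r.sense(),r.pinch_z)
E
```

```text
[0.4345 0.0314 1.3146] [[0.001063465133655988, -0.9982878787302175, 0.05848230691612718], [-0.999998584469889, -0.0011378979812151568, -0.0012394540744370627], [0.0013038788777299539, -0.05848090601646781, -0.9982876757384942]] 512.2703600993599
stage [(array([166.6, 310.1]), 0.93), (array([207.9, 237.3]), 0.71), (array([229.9, 309.1]), 0.63), (array([389.8, 302.7]), 0.6)]
block_top [(array([391.6, 305.4]), 0.94), (array([206.2, 236. ]), 0.77), (array([226.1, 313.1]), 0.6), (array([158.9, 313.6]), 0.57)]
instrument [(array([380.1, 224.3]), 0.73)]
home [(array([397.6, 238.2]), 0.74), (array([386.2, 220. ]), 0.72)]
cone_mid [(array([398.3, 236.4]), 0.56)]
groove_mid [(array([368.6, 235.1]), 0.86), (array([382.2, 224.1]), 0.37)]
flat_mid [(array([388.9, 206.9]), 0.72)]
pivot_mid [(array([390.3, 192.8]), 0.78), (array([386.3, 204.9]), 0.56), (array([203.7, 235.2]), 0.48)]
{'time_s': 0.95, 'joints': array([ 78.1848,  22.0429,   0.453 ,  -0.001 , -68.4117, -14.8164]), 'joint_velocities': array([ 0.0502, -0.0632,  0.085 , -0.0194,  0.0875,  0.0066]), 'effort': array([ -0.0011, -39.0466,  18.7626,   4.2247,   0.0155,  -0.    ]), 'tcp_pos': array([0.2801, 0.5587, 0.2225]), 'ee_rot': array([[ 0.8939, -0.4483, -0.    ],
       [-0.4483, -0.8939, -0.    ],
       [-0.    ,  0.    , -1.    ]]), 'wrist_force': array([1.313 , 0.0679, 0.421 ]), 'moment': array([-0.0034,  0.0226,  0.0084]), 'gripper_force': 0.0, 'gripper_width': 1.0008383220495132} 0.0187
```

View pics/a.png

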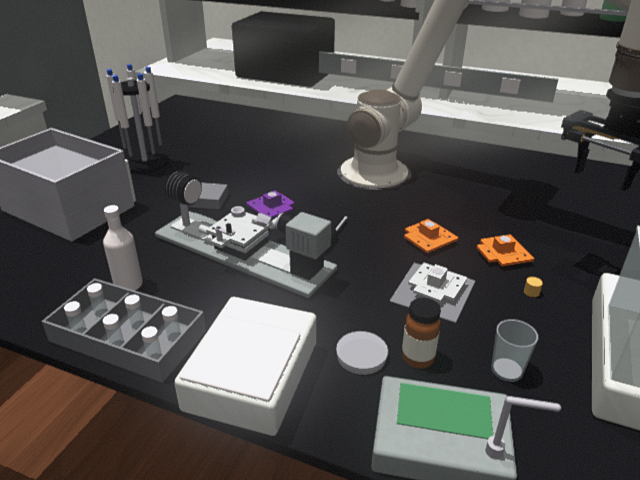

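View pics/b.png

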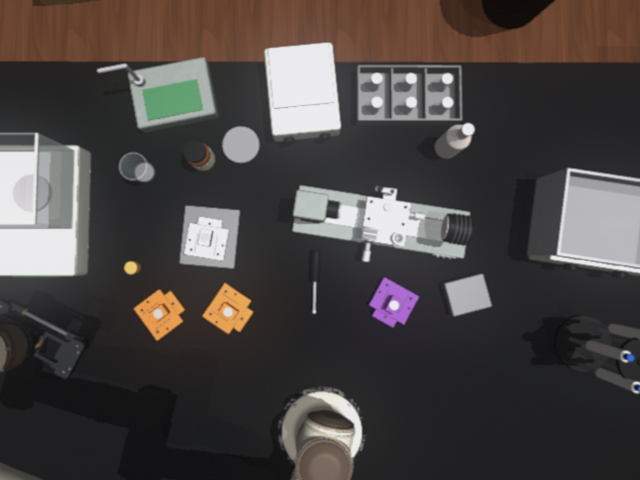

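Scene: the aluminium stage on the grey pad is at about (436,285) in the scene view and (207,237) in the top view.
Look-alikes: orange at top (158,314) and (228,312), purple at top (393,303). Those are excluded by colour. The instrument is at top (382,222). Next is a close crop to check.

```bash
python3 - <<'E'
from h import *
np.set_printoptions(suppress=True,precision=4)
s=imaging.capture("scene");t=imaging.capture("top")
def crop(p,x,y,w,h):return cv2.resize(p["frame"][y:y+h,x:x+w],(400,300),interpolation=cv2.INTER_CUBIC)
im=np.vstack([np.hstack([crop(t,167,207,80,60),crop(t,335,175,100,75)]),np.hstack([crop(s,390,250,92,69),crop(s,180,180,112,84)])])
cv2.imwrite("pics/c.png",im)
for q in models.cut_out(t,"stage")[:4]+models.cut_out(t,"instrument")[:1]+models.cut_out(t,"slide_box")[:1]:
    m=q["region"];c=cv2.findContours(m.astype(np.uint8),0,2)[0];c=max(c,key=cv2.contourArea);print(q["confidence"],cv2.minAreaRect(c),m.sum())
print("block",tri(t,(206.2,236),s,(437.2,269.7)),"stage",tri(t,(207.9,237.3),s,(434.6,291.6)))
B={}
for n,a,b in[("cone",(398.3,236.4),(235.4,211.5)),("groove",(368.6,235.1),(259.7,219.9)),("flat",(388.9,206.9),(226.2,232.5)),("pivot",(390.3,192.8),(217,231.4)),("instr",(380.1,224.3),(241.3,256.3)),("home",(386.2,220),(237.8,223.2))]:
    print(n,tri(t,a,s,b))
E
```

```text
0.93 ((207.0360107421875, 237.55201721191406), (41.233097076416016, 40.78588104248047), 10.30484676361084) 1506
0.75 ((161.51722717285156, 311.7725830078125), (40.26399612426758, 41.32456970214844), 52.69605255126953) 1489
0.57 ((229.93846130371094, 309.21002197265625), (41.96410369873047, 41.92218017578125), 33.023868560791016) 1560
0.56 ((392.5489196777344, 303.40655517578125), (41.33880615234375, 40.19987869262695), 27.64597511291504) 1484
0.89 ((383.4794921875, 222.8800048828125), (73.8421859741211, 179.09957885742188), 89.27477264404297) 8474
0.9 ((467.0294494628906, 294.1176452636719), (37.107948303222656, 45.11162185668945), 75.96376037597656) 1589
block (array([0.4869, 0.2873, 0.0552]), np.float64(0.004408509420653386)) stage (array([ 0.4867,  0.2917, -0.0015]), np.float64(0.0010338973429299407))
cone (array([ 0.4864, -0.1835,  0.0841]), np.float64(0.0023777308547407055))
groove (array([ 0.4907, -0.1151,  0.0801]), np.float64(0.0077992703994131))
flat (array([ 0.5592, -0.1643,  0.0743]), np.float64(0.005339156976469885))
pivot (array([ 0.5913, -0.1652,  0.0959]), np.float64(0.006778857251607403))
instr (array([ 0.5222, -0.1542, -0.0117]), np.float64(0.00456045274978503))
home (array([ 0.526, -0.155,  0.082]), np.float64(0.0022461837474888153))
```

View pics/c.png

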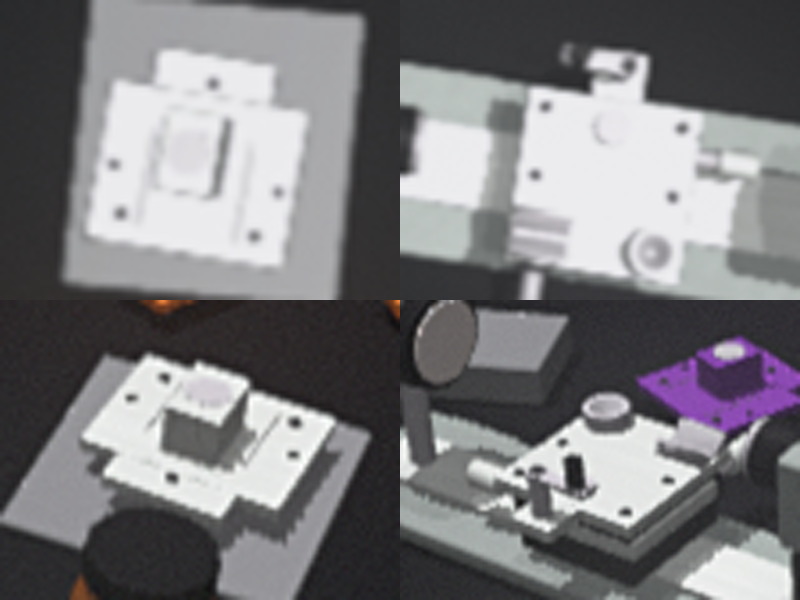

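The crop confirms the bare aluminium stage on the grey pad. The cone is at about (399,238), the flat at (388,207), the groove at (370,234), and the knob beside the pivot at about (377,188) in the top view. Next I fit outlines in both views.

```bash
cat >> h.py <<'E'
from scipy.ndimage import map_coordinates
from scipy.optimize import minimize
def seg(P,n=40):
    P=np.array(P,float);return np.vstack([np.linspace(P[i],P[(i+1)%len(P)],n) for i in range(len(P))])
def circ(c,rad,z,n=60):
    a=np.linspace(0,2*np.pi,n,endpoint=False);return np.c_[c[0]+rad*np.cos(a),c[1]+rad*np.sin(a),np.full(n,z)]
def T(q,X):
    c,s=np.cos(q[3]),np.sin(q[3]);return X@np.array([[c,-s,0],[s,c,0],[0,0,1]]).T+np.array(q[:3])
def projn(p,X):
    c=(X-np.array(p["eye"]))@np.array(p["orientation"]);c=c@np.array(p["intrinsics"]).T;return c[:,:2]/c[:,2:]
def score(p,inn,out,absv=False):
    g=cv2.GaussianBlur(cv2.cvtColor(p["frame"],cv2.COLOR_BGR2GRAY).astype(np.float32),(0,0),.7)
    u,v=projn(p,inn),projn(p,out);d=v-u;m=(u+v)/2;d/=np.linalg.norm(d,axis=1)[:,None]+1e-9
    f=lambda w:map_coordinates(g,[w[:,1],w[:,0]],order=1,mode='nearest')
    e=f(m-d)-f(m+d);return np.mean(np.abs(e) if absv else np.clip(e,-30,60))
def plate(z=.02):
    return seg([(-.05,-.05,z),(.03,-.05,z),(.03,-.03,z),(.05,-.03,z),(.05,.03,z),(.03,.03,z),(.03,.05,z),(-.05,.05,z)])
def shrink(X,d=.001):  # approx inward offset
    Y=X.copy();Y[:,:2]*=(1-d/.05);return Y
def fit(f,x0,st):
    best=None
    rng=np.random.default_rng(0)
    for k in range(12):
        x=np.array(x0)+rng.normal(size=len(x0))*np.array(st)*(k>0)
        S=np.vstack([x]+[x+np.eye(len(x))[i]*st[i] for i in range(len(x))])
        o=minimize(f,x,method="Nelder-Mead",options=dict(initial_simplex=S,xatol=1e-5,fatol=1e-4,maxiter=600))
        if best is None or o.fun<best.fun:best=o
    return best.x,best.fun
E
python3 - <<'E'
from h import *
np.set_printoptions(suppress=True,precision=4)
s=imaging.capture("scene");t=imaging.capture("top")
X=plate()
def ss(ps,q):return -sum(score(p,T(q,shrink(X)),T(q,shrink(X,-.001))) for p in ps)
for n,ps in(("top",[t]),("scene",[s]),("both",[s,t])):
    print("stage",n,fit(lambda q:ss(ps,[q[0],q[1],.005,q[2]]),[.487,.29,-.18],[.004,.004,.05]))
print("stage z free",fit(lambda q:ss([s,t],[q[0],q[1],q[3],q[2]]),[.487,.29,-.18,.005],[.003,.003,.04,.004]))
# block top
bt=seg([(-.02,-.014,.048),(.02,-.014,.048),(.02,.014,.048),(-.02,.014,.048)])
# base outline, z free
def base(q,z):
    f=lambda e:seg([(a*(.06+e),b*(.22+e),z) for a,b in((-1,-1),(1,-1),(1,1),(-1,1))],120)
    return T(q,f(-.001)),T(q,f(.001))
for n,ps in(("top",[t]),("both",[s,t])):
    print("base",n,fit(lambda q:-sum(score(p,*base([q[0],q[1],0,q[2]],q[3])) for p in ps),[.52,-.155,-.17,.012],[.006,.006,.04,.006]))
def seats(q):
    a=[];b=[]
    for c,z in(((-.036,-.034),.09),((.036,0),.0815)):
        a.append(circ(c,.0105,z));b.append(circ(c,.0115,z))
    z=.09;
    return T(q,np.vstack(a)),T(q,np.vstack(b))
for n,ps in(("top",[t]),("scene",[s]),("both",[s,t])):
    print("seats",n,fit(lambda q:-sum(score(p,*seats([q[0],q[1],0,q[2]]),absv=True) for p in ps),[.526,-.155,-.15],[.004,.004,.04]))
E
```

```text
stage top (array([ 0.4849,  0.2902, -0.1673]), np.float64(-40.05806350708008))
stage scene (array([ 0.4868,  0.2905, -0.1722]), np.float64(-56.0455322265625))
stage both (array([ 0.4855,  0.2902, -0.1697]), np.float64(-94.77274322509766))
stage z free (array([ 0.485 ,  0.2904, -0.1667,  0.0035]), np.float64(-96.11917114257812))
base top (array([ 0.527 , -0.1488, -0.1594,  0.0166]), np.float64(-45.007469177246094))
base both (array([ 0.5285, -0.1493, -0.1548,  0.019 ]), np.float64(-81.58855438232422))
seats top (array([ 0.5225, -0.1494, -0.1376]), np.float64(-21.13443946838379))
seats scene (array([ 0.5274, -0.1574, -0.1442]), np.float64(-52.539424896240234))
seats both (array([ 0.5228, -0.1499, -0.1744]), np.float64(-67.38209533691406))
```

```bash
python3 - <<'E'
from h import *
np.set_printoptions(suppress=True,precision=4)
s=imaging.capture("scene");t=imaging.capture("top")
q0=[.5285,-.1493,0,-.156]
for nm,c,z,rad in(("cone",(-.036,-.034),.09,.011),("flat",(.036,0),.0815,.011)):
    for n,ps in(("top",[t]),("scene",[s]),("both",[s,t])):
        f=lambda d:-sum(score(p,T(q0,circ((c[0]+d[0],c[1]+d[1]),rad-.0005,z)),T(q0,circ((c[0]+d[0],c[1]+d[1]),rad+.0005,z)),absv=True) for p in ps)
        x,v=fit(f,[0,0],[.003,.003]);print(nm,n,x,v)
# overlay using zero offset
out=[]
for p,(x,y,w,h) in((t,(335,175,100,75)),(s,(180,180,112,84))):
    k=400/w;im=cv2.resize(p["frame"][y:y+h,x:x+w],(400,300),interpolation=cv2.INTER_CUBIC)
    L=[circ((-.036,-.034),.011,.09),circ((.036,0),.011,.0815),seg([(-.047,.017,.09),(-.025,.017,.09),(-.025,.051,.09),(-.047,.051,.09)]),circ((.07,0),.0065,.104)]
    for X,col in zip(L,((0,0,255),(0,255,0),(255,0,0),(0,255,255))):
        for u in projn(p,T(q0,X)):
            a=tuple(int(i) for i in ((u-[x,y]+.5)*k));cv2.circle(im,a,0,col,-1)
    out.append(cv2.resize(im,(800,600))[:, :][0:600] if 0 else im)
cv2.imwrite("pics/d.png",np.vstack(out))
E
```

```text
cone top [-0.0047 -0.0017] -33.44526290893555
cone scene [-0.0058  0.    ] -52.97465896606445
cone both [-0.0066 -0.001 ] -84.51632690429688
flat top [0.0189 0.0026] -27.900033950805664
flat scene [0.0019 0.0021] -65.27200317382812
flat both [0.0022 0.0024] -70.65444946289062
```

View pics/d.png

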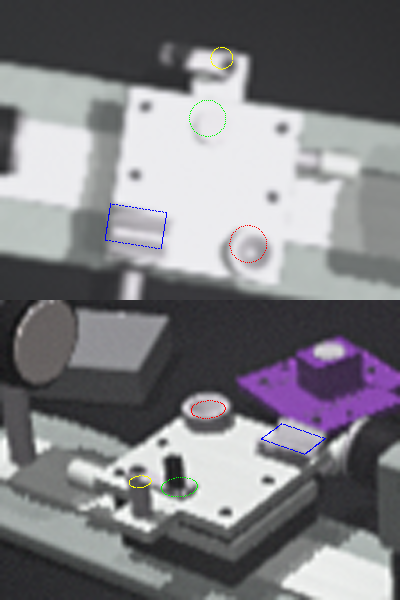

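The overlay shows the seats about 3–4 mm towards −x from mid in the top view, and nearly unshifted in the scene view. That is within calibration error, so I'll settle it by feel. The stage is at (0.4855, 0.290) with yaw −9.7°. Its fitted height of 3.5 mm agrees with the 5 mm pad. Instrument yaw is about −9.0°.

apply_moves([
  [[0,0,0],-5.65],
  [[0,0,0],-5.65],
  [[0,0,0],-5.6],
], hand=0.087)

```text
time_s: 1.65
tcp_pos: [0.2801, 0.5587, 0.2225]
ee_rot: [[0.986, -0.164, 0.0], [-0.164, -0.986, -0.0], [0.0, 0.0, -1.0]]
wrist_force: [-0.2, 0.1, -0.8]
gripper_width: 0.998
gripper_force: 0.0
```

apply_moves([
  [[0.0354,0.0329,0],0],
  [[0.0354,0.0329,0],0],
  [[0.0354,0.0329,0],0],
  [[0.0354,0.0329,0],0],
  [[0.0354,0.0329,0],0],
])

```text
time_s: 2.07
tcp_pos: [0.4073, 0.3916, 0.2228]
ee_rot: [[0.986, -0.168, 0.0], [-0.168, -0.986, 0.0], [0.0, -0.0, -1.0]]
wrist_force: [0.5, 0.4, -0.0]
gripper_width: 0.996
gripper_force: 0.0
```

apply_moves([
  [[0.0354,0.0329,0],0],
  [[0.0354,0.0329,0],0],
  [[0,0,0.04],0],
  [[0,0,0.04],0],
  [[0,0,0],0],
])

```text
time_s: 2.48
tcp_pos: [0.4536, 0.322, 0.1353]
ee_rot: [[0.985, -0.173, -0.012], [-0.173, -0.985, -0.01], [-0.01, 0.012, -1.0]]
wrist_force: [-1.0, -0.4, -1.7]
gripper_width: 1.001
gripper_force: 0.0
```

apply_moves([
  [[0,0,0],0],
  [[0,0,0],0],
])

```text
time_s: 2.65
tcp_pos: [0.4582, 0.3282, 0.1445]
ee_rot: [[0.986, -0.167, 0.003], [-0.168, -0.986, 0.002], [0.003, -0.002, -1.0]]
wrist_force: [1.4, 0.6, 0.4]
gripper_width: 1.0
gripper_force: 0.0
```

apply_moves([
  [[0.0166,0.0164,0],0],
  [[0.0167,0.0165,0],0],
  [[0,0,0.025],0],
  [[0,0,0.025],0],
  [[0,0,0],0],
])

```text
time_s: 3.07
tcp_pos: [0.4832, 0.2883, 0.0912]
ee_rot: [[0.986, -0.169, -0.003], [-0.169, -0.986, -0.002], [-0.003, 0.003, -1.0]]
wrist_force: [-0.5, -0.0, -0.5]
gripper_width: 0.997
gripper_force: 0.0
```

apply_moves([
  [[0,0,0],0],
  [[0,0,0],0],
])

```text
time_s: 3.23
tcp_pos: [0.4857, 0.2907, 0.0953]
ee_rot: [[0.986, -0.167, 0.004], [-0.167, -0.986, 0.003], [0.003, -0.003, -1.0]]
wrist_force: [1.1, -0.6, 0.8]
gripper_width: 0.995
gripper_force: 0.0
```

apply_moves([
  [[0,0,0.02],0],
  [[0,0,0.02],0],
  [[0,0,0.015],0],
  [[0,0,0.008],0],
  [[0,0,0.003],0],
])

```text
time_s: 3.65
tcp_pos: [0.4848, 0.2896, 0.027]
ee_rot: [[0.986, -0.168, 0.001], [-0.168, -0.986, 0.001], [0.001, -0.001, -1.0]]
wrist_force: [-0.1, 0.4, 0.0]
gripper_width: 1.0
gripper_force: 0.0
```

apply_moves([
  [[0,0,0],0],
  [[0,0,0],0],
])

```text
time_s: 3.82
tcp_pos: [0.4852, 0.2898, 0.0279]
ee_rot: [[0.986, -0.168, 0.002], [-0.168, -0.986, 0.002], [0.002, -0.002, -1.0]]
wrist_force: [0.4, 0.0, 0.0]
gripper_width: 0.997
gripper_force: 0.0
```

apply_moves([
  [[0,0,0],0],
  [[0,0,0],0],
  [[0,0,0],0],
  [[0,0,0],0],
  [[0,0,0],0],
], hand=0)

```text
time_s: 4.23
tcp_pos: [0.4845, 0.2889, 0.0268]
ee_rot: [[0.986, -0.169, 0.0], [-0.169, -0.986, 0.0], [0.0, -0.0, -1.0]]
wrist_force: [0.1, -0.3, -0.7]
gripper_width: 0.708
gripper_force: 0.0
```

apply_moves([
  [[0,0,0],0],
  [[0,0,0],0],
  [[0,0,0],0],
  [[0,0,0],0],
])

```text
time_s: 4.57
tcp_pos: [0.4844, 0.2888, 0.0265]
ee_rot: [[0.986, -0.169, -0.0], [-0.169, -0.986, -0.0], [-0.0, 0.0, -1.0]]
wrist_force: [0.2, 0.7, -0.1]
gripper_width: 0.401
gripper_force: 0.0
```

apply_moves([
  [[0,0,0],0],
  [[0,0,0],0],
  [[0,0,0],0],
  [[0,0,0],0],
])

```text
time_s: 4.9
tcp_pos: [0.4847, 0.2891, 0.0266]
ee_rot: [[0.986, -0.169, 0.001], [-0.169, -0.986, 0.001], [0.001, -0.001, -1.0]]
wrist_force: [0.9, 0.7, -1.2]
gripper_width: 0.318
gripper_force: 30.0
```

apply_moves([
  [[0,0,-0.01],0],
  [[0,0,-0.02],0],
  [[0,0,-0.03],0],
  [[0,0,-0.03],0],
  [[0,0,-0.03],0],
])

```text
time_s: 5.32
tcp_pos: [0.4834, 0.2879, 0.1475]
ee_rot: [[0.986, -0.17, -0.002], [-0.17, -0.986, -0.002], [-0.002, 0.002, -1.0]]
wrist_force: [1.1, 1.0, -3.5]
gripper_width: 0.322
gripper_force: 30.0
```

apply_moves([
  [[0,0,-0.03],0],
  [[0,0,-0.03],0],
  [[0,0,-0.03],0],
  [[0,0,0],0],
  [[0,0,0],0],
])

```text
time_s: 5.73
tcp_pos: [0.4842, 0.2889, 0.2384]
ee_rot: [[0.986, -0.169, 0.002], [-0.169, -0.986, 0.003], [0.001, -0.003, -1.0]]
wrist_force: [0.2, 0.1, -3.9]
gripper_width: 0.32
gripper_force: 30.0
```

apply_moves([
  [[0,0,0],0],
  [[0,0,0],0],
])

```text
time_s: 5.9
tcp_pos: [0.4831, 0.2878, 0.2344]
ee_rot: [[0.986, -0.169, -0.004], [-0.169, -0.986, -0.003], [-0.003, 0.004, -1.0]]
wrist_force: [-1.3, 0.4, -3.2]
gripper_width: 0.319
gripper_force: 30.0
```

apply_moves([
  [[0.004,0.0152,0],0],
  [[0.0083,0.0304,0],0],
  [[0.0083,0.0304,0],0],
  [[0.0083,0.0304,0],0],
  [[0.0083,0.0304,0],0],
])

```text
time_s: 6.32
tcp_pos: [0.4969, 0.1455, 0.235]
ee_rot: [[0.986, -0.169, -0.003], [-0.169, -0.986, -0.002], [-0.003, 0.002, -1.0]]
wrist_force: [0.5, -0.0, -2.7]
gripper_width: 0.32
gripper_force: 30.0
```

apply_moves([
  [[0.0083,0.0304,0],0],
  [[0.0083,0.0304,0],0],
  [[0.0083,0.0304,0],0],
  [[0.0083,0.0304,0],0],
  [[0.0083,0.0304,0],0],
])

```text
time_s: 6.73
tcp_pos: [0.5119, -0.0113, 0.2352]
ee_rot: [[0.986, -0.169, -0.003], [-0.169, -0.986, -0.001], [-0.003, 0.001, -1.0]]
wrist_force: [0.5, -0.2, -3.0]
gripper_width: 0.322
gripper_force: 30.0
```

apply_moves([
  [[0.0083,0.0304,0],0],
  [[0.0083,0.0304,0],0],
  [[0.0083,0.0304,0],0],
  [[0.0083,0.0304,0],0],
  [[0.0042,0.0152,0],-0.7],
])

```text
time_s: 7.15
tcp_pos: [0.5256, -0.1536, 0.2349]
ee_rot: [[0.987, -0.16, -0.004], [-0.16, -0.987, -0.001], [-0.004, 0.001, -1.0]]
wrist_force: [-0.3, 0.8, -3.2]
gripper_width: 0.322
gripper_force: 30.0
```

apply_moves([
  [[0,0,0],0],
  [[0,0,0],0],
  [[0,0,0],0],
])

```text
time_s: 7.4
tcp_pos: [0.5261, -0.1501, 0.2355]
ee_rot: [[0.988, -0.157, -0.002], [-0.157, -0.988, 0.0], [-0.002, -0.0, -1.0]]
wrist_force: [-0.7, -0.1, -3.3]
gripper_width: 0.319
gripper_force: 30.0
```

```bash
python3 - <<'E'
from h import *
np.set_printoptions(suppress=True,precision=4)
s=imaging.capture("scene");t=imaging.capture("top");a=r.sense();print(a["tcp_pos"],a["ee_rot"])
p0=a["tcp_pos"];X=plate();z0=p0[2]-.0216
def ss(ps,q):return -sum(score(p,T(q,shrink(X)),T(q,shrink(X,-.001))) for p in ps)
print("scene",fit(lambda q:ss([s],[q[0],q[1],z0,q[2]]),[p0[0],p0[1],-.16],[.003,.003,.03]))
print("top",fit(lambda q:ss([t],[q[0],q[1],z0,q[2]]),[p0[0],p0[1],-.16],[.003,.003,.03]))
cv2.imwrite("pics/e.png",np.hstack([cv2.resize(t["frame"][150:270,320:480],(400,300)),cv2.resize(s["frame"][120:255,150:330],(400,300))]))
E
```

```text
[ 0.5265 -0.1495  0.2361] [[ 0.9878 -0.156  -0.001 ]
 [-0.156  -0.9878  0.0002]
 [-0.001  -0.0001 -1.    ]]
scene (array([ 0.5319, -0.1484, -0.1682]), np.float64(-42.21369171142578))
top (array([ 0.5157, -0.1322, -0.3078]), np.float64(-19.259119033813477))
```

apply_moves([
  [[0,0,0.02],0],
  [[0,0,0.03],0],
  [[0,0,0.03],0],
  [[0,0,0.025],0],
  [[0,0,0.008],0],
])

```text
time_s: 7.92
tcp_pos: [0.5239, -0.149, 0.1196]
ee_rot: [[0.988, -0.156, -0.008], [-0.156, -0.988, 0.001], [-0.008, 0.0, -1.0]]
wrist_force: [0.1, 0.2, -2.8]
gripper_width: 0.321
gripper_force: 30.0
```

apply_moves([
  [[0,0,0.001],0],
  [[0,0,0],0],
  [[0,0,0],0],
])

```text
time_s: 8.17
tcp_pos: [0.5285, -0.1501, 0.1245]
ee_rot: [[0.988, -0.156, 0.004], [-0.156, -0.988, -0.001], [0.004, 0.0, -1.0]]
wrist_force: [0.2, -0.3, -3.1]
gripper_width: 0.32
gripper_force: 30.0
```

```bash
python3 - <<'E'
from h import *
np.set_printoptions(suppress=True,precision=4)
s=imaging.capture("scene");a=r.sense();print(a["tcp_pos"],a["wrist_force"],a["moment"])
p0=a["tcp_pos"];X=plate();z0=p0[2]-.0216
def ss(ps,q):return -sum(score(p,T(q,shrink(X)),T(q,shrink(X,-.001))) for p in ps)
print("scene",fit(lambda q:ss([s],[q[0],q[1],z0,q[2]]),[p0[0],p0[1],-.16],[.003,.003,.03]))
cv2.imwrite("pics/e.png",cv2.resize(s["frame"][165:270,170:310],(800,600),interpolation=cv2.INTER_CUBIC))
E
```

```text
[ 0.5285 -0.1501  0.1246] [-0.2582 -0.5559 -2.6341] [-0.0694 -0.0523 -0.0563]
scene (array([ 0.5325, -0.1486, -0.1757]), np.float64(-42.692901611328125))
```

View pics/e.png

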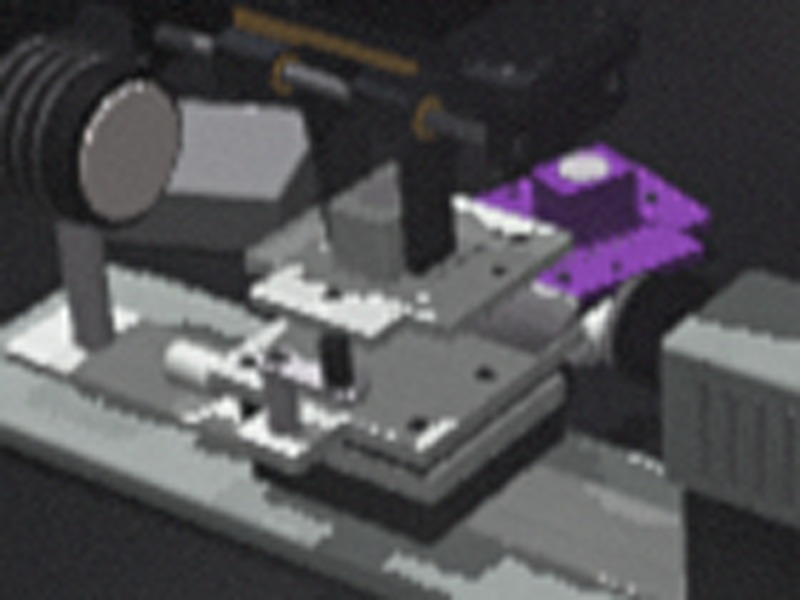

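The stage hovers level above the seats, with the arm open (knob at about (338,358) in the crop). Now I feel my way down.

apply_moves([
  [[0,0,0.004],0],
  [[0,0,0.004],0],
  [[0,0,0],0],
  [[0,0,0],0],
  [[0,0,0],0],
])

```text
time_s: 8.63
tcp_pos: [0.527, -0.1504, 0.1147]
ee_rot: [[0.988, -0.157, 0.0], [-0.157, -0.988, -0.0], [0.0, 0.0, -1.0]]
wrist_force: [-0.3, -0.8, -3.1]
gripper_width: 0.318
gripper_force: 30.0
```

apply_moves([
  [[0,0,0.001],0],
  [[0,0,0.001],0],
  [[0,0,0.001],0],
  [[0,0,0],0],
  [[0,0,0],0],
])

```text
time_s: 9.05
tcp_pos: [0.5268, -0.1503, 0.1114]
ee_rot: [[0.988, -0.157, -0.0], [-0.157, -0.988, 0.0], [-0.0, 0.0, -1.0]]
wrist_force: [-0.4, -0.1, -2.9]
gripper_width: 0.317
gripper_force: 30.0
```

apply_moves([
  [[0,0,0.0007],0],
  [[0,0,0.0007],0],
  [[0,0,0.0006],0],
  [[0,0,0],0],
  [[0,0,0],0],
])

```text
time_s: 9.47
tcp_pos: [0.5268, -0.1503, 0.1095]
ee_rot: [[0.988, -0.157, -0.0], [-0.157, -0.988, -0.0], [-0.0, 0.0, -1.0]]
wrist_force: [0.3, 0.1, -2.4]
gripper_width: 0.321
gripper_force: 30.0
```

apply_moves([
  [[0,0,0.0005],0],
  [[0,0,0.0005],0],
  [[0,0,0],0],
  [[0,0,0],0],
])

```text
time_s: 9.8
tcp_pos: [0.5269, -0.1503, 0.1085]
ee_rot: [[0.988, -0.157, -0.0], [-0.157, -0.988, -0.0], [-0.0, 0.0, -1.0]]
wrist_force: [-0.8, 0.9, -2.7]
gripper_width: 0.319
gripper_force: 30.0
```

apply_moves([
  [[0,0,0.0005],0],
  [[0,0,0.0005],0],
  [[0,0,0],0],
  [[0,0,0],0],
])

```text
time_s: 10.13
tcp_pos: [0.5269, -0.1504, 0.1077]
ee_rot: [[0.988, -0.157, 0.0], [-0.157, -0.988, -0.0], [0.0, 0.0, -1.0]]
wrist_force: [-0.0, -0.3, -1.5]
gripper_width: 0.318
gripper_force: 30.0
```

apply_moves([
  [[0,0,0.0005],0],
  [[0,0,0],0],
  [[0,0,0],0],
])

```text
time_s: 10.38
tcp_pos: [0.5269, -0.1505, 0.1074]
ee_rot: [[0.988, -0.157, 0.0], [-0.157, -0.988, -0.0], [0.0, 0.0, -1.0]]
wrist_force: [0.2, -1.6, -0.8]
gripper_width: 0.32
gripper_force: 30.0
```

apply_moves([
  [[0,0,0.0005],0],
  [[0,0,0],0],
  [[0,0,0],0],
])

```text
time_s: 10.63
tcp_pos: [0.527, -0.1505, 0.1071]
ee_rot: [[0.988, -0.157, 0.0], [-0.157, -0.988, -0.0], [0.0, 0.0, -1.0]]
wrist_force: [-1.7, -0.4, 3.2]
gripper_width: 0.317
gripper_force: 30.0
```

```bash
cat >> h.py <<'E'
def rd(n=1):
    a=[r.sense()]
    for k in range(n): imaging.capture("scene");a.append(r.sense())
    R=np.array(a[-1]["ee_rot"]);f=np.mean([x["wrist_force"] for x in a],0);m=np.mean([x["moment"] for x in a],0)
    print("tcp",a[-1]["tcp_pos"],"toolF",R.T@f,"toolM",R.T@m,a[-1]["time_s"])
E
python3 -c "
from h import *
np.set_printoptions(suppress=True,precision=4)
rd(4)"
```

```text
tcp [ 0.527  -0.1505  0.107 ] toolF [-1.0457  1.1085 -3.21  ] toolM [-0.6525 -0.579   0.0215] 10.8333
```

apply_moves([
  [[0,0,-0.001],0],
  [[-0.001,0.001,0],0],
  [[-0.001,0.001,0],0],
  [[-0.0005,0.0005,0],0],
  [[0,0,0.0005],0],
])

```text
time_s: 11.25
tcp_pos: [0.5236, -0.1522, 0.1064]
ee_rot: [[0.988, -0.157, -0.001], [-0.157, -0.988, 0.001], [-0.001, -0.0, -1.0]]
wrist_force: [0.2, -0.2, -3.0]
gripper_width: 0.317
gripper_force: 30.0
```

apply_moves([
  [[0,0,0.0005],0],
  [[0,0,0.0005],0],
  [[0,0,0.0005],0],
  [[0,0,0],0],
  [[0,0,0],0],
])

```text
time_s: 11.67
tcp_pos: [0.524, -0.1523, 0.1055]
ee_rot: [[0.988, -0.157, -0.0], [-0.157, -0.988, 0.0], [-0.0, -0.0, -1.0]]
wrist_force: [0.7, 0.2, -2.0]
gripper_width: 0.32
gripper_force: 30.0
```

```bash
python3 -c "
from h import *
np.set_printoptions(suppress=True,precision=4)
rd(3)"
```

```text
tcp [ 0.5241 -0.1523  0.1056] toolF [ 0.2779 -0.4406  2.7834] toolM [-0.0215  0.0356  0.0134] 11.8167
```

apply_moves([
  [[0,0,0.0005],0],
  [[0,0,0.0005],0],
  [[0,0,0],0],
  [[0,0,0],0],
])

```text
time_s: 12.15
tcp_pos: [0.524, -0.1524, 0.1046]
ee_rot: [[0.988, -0.157, -0.0], [-0.157, -0.988, -0.0], [0.0, 0.0, -1.0]]
wrist_force: [0.1, -0.4, -2.7]
gripper_width: 0.322
gripper_force: 30.0
```

apply_moves([
  [[0,0,0.0005],0],
  [[0,0,0],0],
  [[0,0,0],0],
])

```text
time_s: 12.4
tcp_pos: [0.5241, -0.1525, 0.1043]
ee_rot: [[0.988, -0.157, 0.0], [-0.157, -0.988, -0.0], [0.0, 0.0, -1.0]]
wrist_force: [-0.5, -0.4, -1.6]
gripper_width: 0.325
gripper_force: 30.0
```

```bash
python3 -c "
from h import *
np.set_printoptions(suppress=True,precision=4)
rd(3)"
```

```text
tcp [ 0.5241 -0.1525  0.1042] toolF [-0.2022  0.6666  1.0798] toolM [-0.3026 -0.1556 -0.0219] 12.55
```

apply_moves([
  [[0,0,-0.0003],0],
  [[-0.0003,0.0009,0],0],
  [[0,0,0.0004],0],
  [[0,0,0.0004],0],
  [[0,0,0],0],
])

```text
time_s: 12.97
tcp_pos: [0.5235, -0.1532, 0.1035]
ee_rot: [[0.988, -0.157, -0.0], [-0.157, -0.988, -0.0], [-0.0, 0.0, -1.0]]
wrist_force: [0.8, -0.3, -2.3]
gripper_width: 0.315
gripper_force: 30.0
```

```bash
python3 -c "
from h import *
np.set_printoptions(suppress=True,precision=4)
rd(4)"
```

```text
tcp [ 0.5235 -0.1532  0.1035] toolF [0.0812 0.8611 1.7549] toolM [-0.2238 -0.1226 -0.0053] 13.1667
```

apply_moves([
  [[0,0.0004,0],0],
  [[0,0,0.0003],0],
  [[0,0,0.0002],0],
  [[0,0,0],0],
])

```text
time_s: 13.5
tcp_pos: [0.5236, -0.1536, 0.1032]
ee_rot: [[0.988, -0.157, 0.0], [-0.157, -0.988, -0.0], [0.0, 0.0, -1.0]]
wrist_force: [-0.2, 0.3, -0.3]
gripper_width: 0.318
gripper_force: 30.0
```

```bash
python3 -c "
from h import *
np.set_printoptions(suppress=True,precision=4)
rd(4)"
```

```text
tcp [ 0.5236 -0.1536  0.1032] toolF [-0.302  -0.0489  0.5002] toolM [-0.0424 -0.2047  0.0079] 13.7
```

apply_moves([
  [[-0.0003,0,0],0],
  [[0,0,0.0003],0],
  [[0,0,0.0002],0],
  [[0,0,0],0],
])

```text
time_s: 14.03
tcp_pos: [0.5235, -0.1536, 0.1031]
ee_rot: [[0.988, -0.157, 0.001], [-0.157, -0.988, -0.0], [0.001, 0.0, -1.0]]
wrist_force: [-0.0, 1.0, 2.6]
gripper_width: 0.315
gripper_force: 30.0
```

```bash
python3 -c "
from h import *
np.set_printoptions(suppress=True,precision=4)
rd(4)"
```

```text
tcp [ 0.5236 -0.1536  0.1031] toolF [-0.7489 -0.6399 -2.8687] toolM [-0.0102 -0.3492  0.0246] 14.2333
```

apply_moves([
  [[0,0,-0.0002],0],
  [[-0.0004,-0.0001,0],0],
  [[-0.0003,-0.0001,0],0],
  [[0,0,0.0002],0],
  [[0,0,0],0],
])

```text
time_s: 14.65
tcp_pos: [0.5234, -0.1535, 0.103]
ee_rot: [[0.988, -0.156, 0.002], [-0.156, -0.988, -0.001], [0.002, 0.0, -1.0]]
wrist_force: [1.5, -1.8, 4.0]
gripper_width: 0.318
gripper_force: 30.0
```

```bash
python3 -c "
from h import *
np.set_printoptions(suppress=True,precision=4)
rd(4)"
```

```text
tcp [ 0.5234 -0.1535  0.103 ] toolF [ 1.8173  1.6781 -3.664 ] toolM [-0.5827  0.451  -0.092 ] 14.85
```

apply_moves([
  [[0.0003,0.0002,0],0],
  [[0,0,0.0003],0],
  [[0,0,0],0],
  [[0,0,0],0],
])

```text
time_s: 15.18
tcp_pos: [0.5234, -0.1535, 0.1029]
ee_rot: [[0.988, -0.157, 0.001], [-0.157, -0.988, -0.0], [0.001, 0.0, -1.0]]
wrist_force: [1.5, -0.7, 6.1]
gripper_width: 0.317
gripper_force: 30.0
```

```bash
python3 -c "
from h import *
np.set_printoptions(suppress=True,precision=4)
rd(4);print(r.sense()['ee_rot'])"
```

```text
tcp [ 0.5234 -0.1535  0.1029] toolF [ 1.5838  1.0486 -5.7327] toolM [-0.3885  0.3028 -0.065 ] 15.3833
[[ 0.9877 -0.1566  0.0013]
 [-0.1566 -0.9877 -0.0002]
 [ 0.0014  0.     -1.    ]]
```

apply_moves([
  [[0.0003,0.0002,0],0],
  [[0,0,0],0],
  [[0,0,0],0],
])

```text
time_s: 15.63
tcp_pos: [0.5234, -0.1536, 0.1029]
ee_rot: [[0.988, -0.157, 0.001], [-0.157, -0.988, 0.0], [0.001, -0.0, -1.0]]
wrist_force: [1.3, 0.7, 6.7]
gripper_width: 0.32
gripper_force: 30.0
```

```bash
python3 -c "
from h import *
np.set_printoptions(suppress=True,precision=4)
rd(4)"
```

```text
tcp [ 0.5234 -0.1536  0.1029] toolF [ 0.908  -0.5177 -6.6718] toolM [-0.1154  0.0994 -0.0672] 15.8333
```

All three balls carry load: the force line runs near the triangle's middle and the lateral force is near zero. Releasing.

apply_moves([
  [[0.0001,0,-0.0002],0],
  [[0,0,0],0],
  [[0,0,0],0],
  [[0,0,0],0],
  [[0,0,0],0],
], hand=0.06)

```text
time_s: 16.25
tcp_pos: [0.5225, -0.1536, 0.1018]
ee_rot: [[0.988, -0.157, -0.002], [-0.157, -0.988, 0.0], [-0.002, -0.0, -1.0]]
wrist_force: [-0.3, 0.2, 0.7]
gripper_width: 0.61
gripper_force: 0.0
```

apply_moves([
  [[0,0,0],0],
  [[0,0,0],0],
  [[0,0,0],0],
])

```text
time_s: 16.5
tcp_pos: [0.5229, -0.1538, 0.1021]
ee_rot: [[0.988, -0.157, -0.001], [-0.157, -0.988, 0.0], [-0.001, 0.0, -1.0]]
wrist_force: [-0.1, -0.5, 0.0]
gripper_width: 0.683
gripper_force: 0.0
```

```bash
python3 - <<'E'
from h import *
np.set_printoptions(suppress=True,precision=4)
rd(2);s=imaging.capture("scene")
cv2.imwrite("pics/f.png",cv2.resize(s["frame"][165:270,170:310],(800,600),interpolation=cv2.INTER_CUBIC))
E
```

```text
tcp [ 0.523  -0.1538  0.1023] toolF [-0.0901 -0.0044  0.2908] toolM [-0.0237  0.0155  0.001 ] 16.6
```

View pics/f.png

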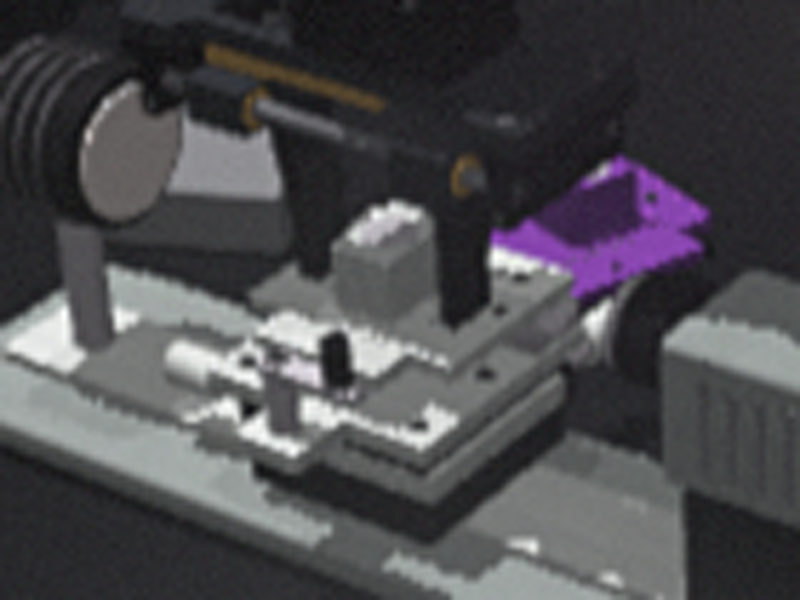

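The picture shows the stage seated level and released, with the knob at (338,358) in the crop still open. Retreating upward, then measuring the plate and knob.

apply_moves([
  [[0,0,-0.005],0],
  [[0,0,-0.015],0],
  [[0,0,-0.03],0],
  [[0,0,-0.03],0],
  [[0,0,-0.03],0],
])

```text
time_s: 17.07
tcp_pos: [0.5229, -0.1538, 0.214]
ee_rot: [[0.988, -0.157, -0.0], [-0.157, -0.988, -0.0], [-0.0, 0.0, -1.0]]
wrist_force: [0.4, 0.5, -0.2]
gripper_width: 0.695
gripper_force: 0.0
```

apply_moves([
  [[0,-0.04,0],0],
  [[0,-0.04,0],0],
  [[0,-0.04,0],0],
  [[0,-0.04,0],0],
  [[0,0,0],0],
], hand=0.03)

```text
time_s: 17.48
tcp_pos: [0.5496, 0.0095, 0.2131]
ee_rot: [[0.989, -0.151, 0.002], [-0.151, -0.989, 0.001], [0.002, -0.002, -1.0]]
wrist_force: [-0.2, -0.6, 0.0]
gripper_width: 0.402
gripper_force: 0.0
```

```bash
python3 - <<'E'
from h import *
np.set_printoptions(suppress=True,precision=4)
s=imaging.capture("scene");t=imaging.capture("top");a=r.sense();print(a["tcp_pos"],a["joints"],a["time_s"])
X=plate()
def ss(ps,q):return -sum(score(p,T(q,shrink(X)),T(q,shrink(X,-.001))) for p in ps)
h0=[.5234,-.1536,-.157]
for n,ps in(("scene",[s]),("top",[t]),("both",[s,t])):print(n,fit(lambda q:ss(ps,[q[0],q[1],.0815,q[2]]),h0,[.003,.003,.03]))
print("zfree",fit(lambda q:ss([s,t],[q[0],q[1],q[3],q[2]]),h0+[.0815],[.003,.003,.03,.003]))
for n,ps in(("scene",[s]),("top",[t])):
    f=lambda j:-sum(score(p,*[np.vstack([T([h0[0],h0[1],0,h0[2]],circ((.07-.03*np.cos(1.7-j[0]),.03*np.sin(1.7-j[0])),rr,.128))]) for rr in(.0065,.0055)]) for p in ps)
    print("knob",n,fit(f,[.1],[.08]))
cv2.imwrite("pics/g.png",np.hstack([cv2.resize(t["frame"][165:255,325:445],(400,300),interpolation=cv2.INTER_CUBIC),cv2.resize(s["frame"][165:270,170:310],(400,300),interpolation=cv2.INTER_CUBIC)]))
E
```

```text
[0.5484 0.0057 0.2127] [ 17.5425  15.0281 -11.2863   0.0025 -63.6789  63.5961] 17.5833
scene (array([ 0.5259, -0.1524, -0.1456]), np.float64(-50.67124557495117))
top (array([ 0.5234, -0.1545, -0.1537]), np.float64(-31.873245239257812))
both (array([ 0.5249, -0.1536, -0.1501]), np.float64(-80.41685485839844))
zfree (array([ 0.5234, -0.1545, -0.1508,  0.0796]), np.float64(-82.19140625))
knob scene (array([0.0891]), np.float64(-49.783729553222656))
knob top (array([-0.0684]), np.float64(-15.432705879211426))
```

View pics/g.png

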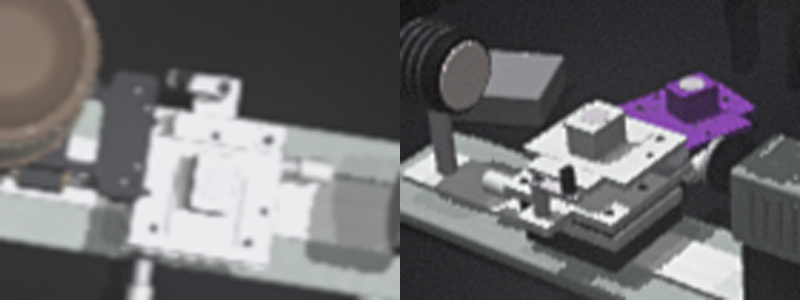

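The top view (left) shows the stage squared on the seats and the knob at about (176,78) in the crop, so the arm is open. Plate fit is at (0.524, −0.154), level and at seated height within bias.

apply_moves([
  [[0,0,0],7.1],
  [[0,0,0],7.1],
  [[0,0,0],7.1],
  [[0,0,0],7.1],
  [[0,0,0],7.1],
])

```text
time_s: 18.0
tcp_pos: [0.548, 0.0028, 0.2127]
ee_rot: [[0.707, -0.707, -0.0], [-0.707, -0.707, -0.0], [-0.0, 0.0, -1.0]]
wrist_force: [0.1, 0.4, 0.0]
gripper_width: 0.348
gripper_force: 0.0
```

apply_moves([
  [[0,0,0],7.1],
  [[0,0,0],7.1],
  [[0,0,0],7.1],
  [[0,0,0],7.1],
  [[0,0,0],7.1],
])

```text
time_s: 18.42
tcp_pos: [0.548, 0.0027, 0.2126]
ee_rot: [[0.165, -0.986, -0.0], [-0.986, -0.165, -0.0], [0.0, 0.0, -1.0]]
wrist_force: [0.0, 0.7, 0.3]
gripper_width: 0.344
gripper_force: 0.0
```

apply_moves([
  [[0,0,0],7],
  [[0,0,0],7],
  [[0,0,0],7],
  [[0,0,0],0],
  [[0,0,0],0],
])

```text
time_s: 18.83
tcp_pos: [0.5481, 0.0031, 0.2126]
ee_rot: [[-0.19, -0.982, 0.0], [-0.982, 0.19, -0.0], [0.0, -0.0, -1.0]]
wrist_force: [-0.1, -0.3, 0.4]
gripper_width: 0.346
gripper_force: 0.0
```

```bash
python3 - <<'E'
from h import *
np.set_printoptions(suppress=True,precision=4)
s=imaging.capture("scene");t=imaging.capture("top");a=r.sense();R=np.array(a["ee_rot"]);print(a["tcp_pos"],R[:,0],a["joints"])
print(at_z(t,(377.5,188),.128))
for n,ps in(("scene",[s]),("top",[t]),("both",[s,t])):
    f=lambda q:-sum(score(p,circ(q,.0065,.128),circ(q,.0055,.128)) for p in ps)
    print(n,fit(f,[.598,-.135],[.004,.004]))
d=np.array([.598,-.135,.16])-a["tcp_pos"];print(R.T@d)
E
```

```text
[0.5482 0.0036 0.2125] [-0.19   -0.9818  0.    ] [ 17.3219  15.0213 -11.325    0.0028 -63.655  -28.273 ]
[ 0.5969 -0.1273  0.128 ]
scene (array([ 0.6013, -0.1325]), np.float64(-51.383182525634766))
top (array([ 0.5801, -0.1347]), np.float64(-41.97330856323242))
both (array([ 0.6003, -0.134 ]), np.float64(-66.63468170166016))
[ 0.1266 -0.0752  0.0526]
```

apply_moves([
  [[0.0253,-0.015,0],0],
  [[0.0253,-0.015,0],0],
  [[0.0253,-0.015,0],0],
  [[0.0253,-0.015,0],0],
  [[0.0254,-0.0152,0],0],
])

```text
time_s: 19.35
tcp_pos: [0.5981, -0.1358, 0.2125]
ee_rot: [[-0.189, -0.982, -0.0], [-0.982, 0.189, -0.0], [0.0, 0.0, -1.0]]
wrist_force: [1.3, -0.0, -0.0]
gripper_width: 0.344
gripper_force: 0.0
```

apply_moves([
  [[0,0,0.02],0],
  [[0,0,0.02],0],
  [[0,0,0.015],0],
  [[0,0,0],0],
  [[0,0,0],0],
])

```text
time_s: 19.77
tcp_pos: [0.5975, -0.1347, 0.1569]
ee_rot: [[-0.19, -0.982, -0.002], [-0.982, 0.19, -0.0], [0.001, 0.002, -1.0]]
wrist_force: [-0.7, -0.1, 0.5]
gripper_width: 0.341
gripper_force: 0.0
```

apply_moves([
  [[0,0,0],0],
  [[0,0,0],0],
])

```text
time_s: 19.93
tcp_pos: [0.5988, -0.1344, 0.1591]
ee_rot: [[-0.19, -0.982, 0.003], [-0.982, 0.19, -0.0], [-0.0, -0.003, -1.0]]
wrist_force: [0.0, -0.8, -0.0]
gripper_width: 0.345
gripper_force: 0.0
```

apply_moves([
  [[0,0,0.012],0],
  [[0,0,0.01],0],
  [[0,0,0.004],0],
  [[0,0,0],0],
  [[0,0,0],0],
])

```text
time_s: 20.35
tcp_pos: [0.598, -0.1344, 0.1315]
ee_rot: [[-0.191, -0.982, -0.0], [-0.982, 0.191, -0.0], [0.0, 0.0, -1.0]]
wrist_force: [-0.4, 0.2, 0.6]
gripper_width: 0.344
gripper_force: 0.0
```

```bash
python3 - <<'E'
from h import *
s=imaging.capture("scene");print(r.sense()["tcp_pos"])
cv2.imwrite("pics/i.png",cv2.resize(s["frame"][165:270,170:310],(800,600),interpolation=cv2.INTER_CUBIC))
E
```

```text
[ 0.59824627 -0.13440498  0.13190087]
```

View pics/i.png

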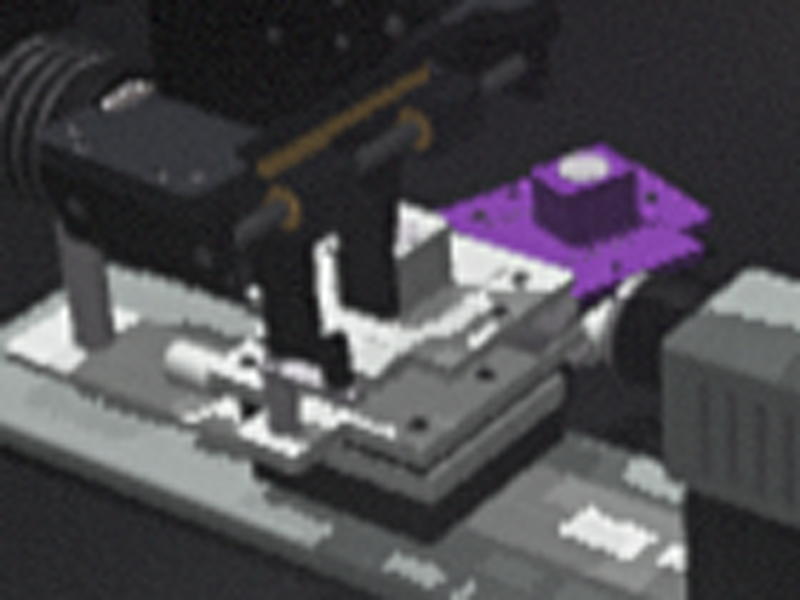

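The near fingertip is at about (295,355) and the far one at (370,310), with the knob top at (336,338) between them. Going down around it.

apply_moves([
  [[0,0,0.004],0],
  [[0,0,0.005],0],
  [[0,0,0.005],0],
  [[0,0,0.003],0],
  [[0,0,0],0],
])

```text
time_s: 20.82
tcp_pos: [0.5972, -0.1344, 0.1133]
ee_rot: [[-0.192, -0.981, -0.002], [-0.981, 0.192, 0.0], [0.0, 0.002, -1.0]]
wrist_force: [-1.2, 0.1, -0.3]
gripper_width: 0.344
gripper_force: 0.0
```

apply_moves([
  [[0,0,0],0],
  [[0,0,0],0],
  [[0,0,0],0],
], hand=0.017)

```text
time_s: 21.07
tcp_pos: [0.5981, -0.1344, 0.1147]
ee_rot: [[-0.191, -0.982, 0.001], [-0.982, 0.191, -0.0], [-0.0, -0.001, -1.0]]
wrist_force: [-0.5, -0.0, 0.3]
gripper_width: 0.23
gripper_force: 0.0
```

apply_moves([
  [[0.00023,0.00378,0],-7.1],
  [[0.00023,0.00378,0],-7.1],
  [[0.00023,0.00378,0],-7.1],
  [[0.00023,0.00378,0],-7.1],
])

```text
time_s: 21.4
tcp_pos: [0.5841, -0.135, 0.1149]
ee_rot: [[0.305, -0.952, 0.003], [-0.952, -0.305, 0.0], [0.001, -0.003, -1.0]]
wrist_force: [2.5, -0.3, -2.5]
gripper_width: 0.198
gripper_force: 1.1
```

apply_moves([
  [[0.00023,0.00378,0],-7.1],
  [[0.00023,0.00378,0],-7.1],
  [[0.00023,0.00378,0],-7.1],
  [[0.00023,0.00378,0],-7.1],
])

```text
time_s: 21.73
tcp_pos: [0.5711, -0.1426, 0.1148]
ee_rot: [[0.721, -0.693, 0.003], [-0.693, -0.721, 0.001], [0.002, -0.002, -1.0]]
wrist_force: [1.6, 2.0, -1.0]
gripper_width: 0.196
gripper_force: 1.2
```

apply_moves([
  [[0.00023,0.00378,0],-7.1],
  [[0.00023,0.00378,0],-7.1],
  [[0.00023,0.00378,0],-7.1],
  [[0,0,0],0],
  [[0,0,0],0],
])

```text
time_s: 22.15
tcp_pos: [0.564, -0.1524, 0.1147]
ee_rot: [[0.92, -0.393, 0.001], [-0.393, -0.92, 0.0], [0.001, -0.0, -1.0]]
wrist_force: [0.5, 0.5, 0.5]
gripper_width: 0.203
gripper_force: 0.4
```

apply_moves([
  [[0.00023,0.00378,0],-7.1],
  [[0.00023,0.00378,0],-7.0],
  [[0,0.0015,0],0],
  [[0,0,0],0],
  [[0,0,0],0],
])

```text
time_s: 22.57
tcp_pos: [0.5615, -0.1612, 0.1145]
ee_rot: [[0.988, -0.157, -0.0], [-0.157, -0.988, -0.0], [-0.0, 0.0, -1.0]]
wrist_force: [-0.6, 0.5, 0.5]
gripper_width: 0.194
gripper_force: 0.4
```

```bash
python3 -c "
from h import *
np.set_printoptions(suppress=True,precision=4)
rd(3);h=np.array([.5234,-.1536]);d=r.sense()['tcp_pos'][:2]-h
c,s=np.cos(-.157),np.sin(-.157);print('rel home',c*d[0]+s*d[1],-s*d[0]+c*d[1])"
```

```text
tcp [ 0.5615 -0.1612  0.1145] toolF [-0.5891 -0.9057 -0.4955] toolM [ 0.1714 -0.0825 -0.0041] 22.7167
rel home 0.03886928366630724 -0.0015479124753835331
```

Tangential force is only about 1 N, so push on in small steps until the stop is felt.

apply_moves([
  [[0,0.001,0],0],
  [[0,0.0005,0],0],
  [[0,0,0],0],
  [[0,0,0],0],
])

```text
time_s: 23.05
tcp_pos: [0.5613, -0.1623, 0.1144]
ee_rot: [[0.988, -0.154, -0.0], [-0.154, -0.988, 0.0], [-0.0, -0.0, -1.0]]
wrist_force: [0.0, 3.9, 0.5]
gripper_width: 0.197
gripper_force: 1.7
```

apply_moves([
  [[0,0.001,0],0],
  [[0,0,0],0],
  [[0,0,0],0],
])

```text
time_s: 23.3
tcp_pos: [0.5612, -0.1626, 0.1144]
ee_rot: [[0.988, -0.154, 0.0], [-0.154, -0.988, 0.002], [-0.0, -0.002, -1.0]]
wrist_force: [-0.3, 7.1, 1.8]
gripper_width: 0.195
gripper_force: 3.2
```

```bash
python3 -c "
from h import *
np.set_printoptions(suppress=True,precision=4)
rd(3)"
```

```text
tcp [ 0.5612 -0.1626  0.1144] toolF [-2.029  -6.7072 -1.9554] toolM [ 1.904  -0.5287 -0.0219] 23.45
```

The stop is felt: force rises to 7 N with no travel. Backing off, opening and lifting.

apply_moves([
  [[0,-0.002,0],0],
  [[0,-0.001,0],0],
  [[0,0,0],0],
  [[0,0,0],0],
  [[0,0,0],0],
], hand=0.03)

```text
time_s: 23.87
tcp_pos: [0.5616, -0.1611, 0.1144]
ee_rot: [[0.988, -0.154, -0.0], [-0.154, -0.988, -0.0], [-0.0, 0.0, -1.0]]
wrist_force: [-0.9, 0.1, -0.1]
gripper_width: 0.341
gripper_force: 0.0
```

apply_moves([
  [[0,0,-0.005],0],
  [[0,0,-0.01],0],
  [[0,0,-0.02],0],
  [[0,0,-0.03],0],
  [[0,0,-0.03],0],
])

```text
time_s: 24.28
tcp_pos: [0.5612, -0.1609, 0.2109]
ee_rot: [[0.988, -0.153, -0.001], [-0.153, -0.988, -0.0], [-0.001, 0.001, -1.0]]
wrist_force: [1.3, -0.1, -0.3]
gripper_width: 0.344
gripper_force: 0.0
```

apply_moves([
  [[0,-0.03,-0.02],0],
  [[0,-0.04,0],0],
  [[0,-0.04,0],0],
  [[0,-0.04,0],0],
  [[0,-0.03,0],0],
])

```text
time_s: 24.7
tcp_pos: [0.5897, 0.0196, 0.2311]
ee_rot: [[0.988, -0.152, 0.002], [-0.152, -0.988, 0.001], [0.002, -0.001, -1.0]]
wrist_force: [0.5, -0.3, 0.1]
gripper_width: 0.345
gripper_force: 0.0
```

apply_moves([
  [[0,0,0],0],
  [[0,0,0],0],
  [[0,0,0],0],
  [[0,0,0],0],
  [[0,0,0],0],
])

```text
time_s: 25.12
tcp_pos: [0.5891, 0.016, 0.2298]
ee_rot: [[0.988, -0.155, 0.0], [-0.155, -0.988, -0.0], [0.0, -0.0, -1.0]]
wrist_force: [0.8, -0.2, -0.6]
gripper_width: 0.346
gripper_force: 0.0
```

```bash
python3 - <<'E'
from h import *
np.set_printoptions(suppress=True,precision=4)
s=imaging.capture("scene");t=imaging.capture("top");a=r.sense();print(a["tcp_pos"],a["wrist_force"],a["time_s"])
X=plate();h0=[.5234,-.1536,-.157]
f=lambda q:-sum(score(p,T([q[0],q[1],q[3],q[2]],shrink(X)),T([q[0],q[1],q[3],q[2]],shrink(X,-.001))) for p in(s,t))
print(fit(f,h0+[.0815],[.003,.003,.03,.003]))
cv2.imwrite("pics/j.png",np.hstack([cv2.resize(t["frame"][165:255,325:445],(400,300),interpolation=cv2.INTER_CUBIC),cv2.resize(s["frame"][165:270,170:310],(400,300),interpolation=cv2.INTER_CUBIC)]))
E
```

```text
[0.5891 0.0161 0.2296] [-0.6165 -0.9439  0.3517] 25.2167
(array([ 0.5241, -0.1537, -0.1468,  0.0801]), np.float64(-80.59638977050781))
```

View pics/j.png

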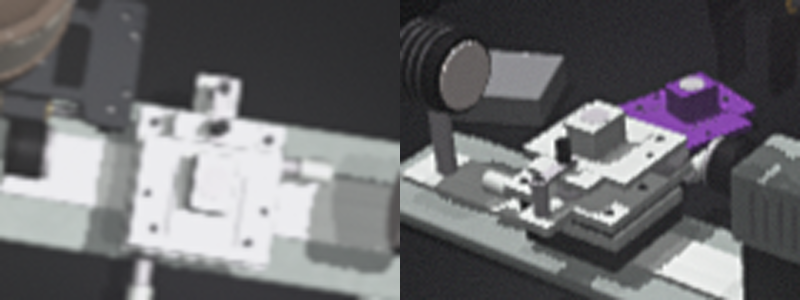

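The knob is now over the nose at about (216,127) in the top crop and (563,150) in the scene crop. The plate is level and unmoved, and the robot is clear.

```bash
python3 -c "
from station import r
print(r.finish_job())"
```

```text
the job is handed in; nothing more can be done
None
```

The stage is seated in the cone, groove and flat and released, the hold-down arm is turned over the nose to its stop, and the job was handed in at about 25 s; no verdict came back, but the last pictures and forces showed the plate level, unmoved and the robot clear.

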